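# Sort the bench after a calorimeter run

### The job

Clear up after the run by sorting the five loose things into the three coloured trays: the steel pellet die and its plunger go in the yellow tray, the red-brown rubber stopper in the blue tray, and the white bottle and the red-capped bottle in the green tray. Leave each one standing upright on the floor of its tray, and leave the crucible and the forceps where they are.

Things in the scene. Friction and masses are not known exactly. Their poses are not given: they have to be found in the camera images.
- pellet_die_center (a point): steel pellet die: plain grey metal ring-like part with a hole from above, a 40 mm wide base flange 11 mm high and a 32 mm wide barrel above it, 30 mm high in all, 0.12 kg; grip the barrel. This point is its centre, half-way up; z is its upright axis, it stands on the bench at the start
- die_plunger_center (a point): steel plunger of the die: slim grey metal pin, 54 mm high, standing on its wide head, 0.05 kg; fingers close on it as on a plain 22 mm cylinder. This point is its centre, half-way up; z is its upright axis, it stands on the bench at the start
- rubber_stopper_center (a point): red-brown tapered rubber stopper, wide end up, 27 mm high; fingers close on it as on a plain 30 mm cylinder, 0.02 kg. This point is its centre, half-way up; z is its upright axis, it stands on the bench at the start
- white_bottle_center (a point): white sample bottle with a white screw cap, 42 mm diameter, 78 mm high, 0.06 kg; grip the body. This point is its centre, half-way up; z is its upright axis, it stands on the bench at the start
- red_cap_bottle_center (a point): small white dropper bottle with a red cap, 30 mm diameter, 72 mm high, 0.03 kg; grip the body. This point is its centre, half-way up; z is its upright axis, it stands on the bench at the start
- tray_yellow_floor (a point): centre of the inner floor of the yellow open part tray (for steel die parts), fixed to the bench. Outside 100 mm along its x and 104 mm along its y, rim 22 mm above the bench, walls 4 mm, inner floor 4 mm above the bench (this point), inner space 92 x 96 mm. z is up; x, the short side, points roughly away from the robot. The three trays stand in a row along y, with gaps of about 5 to 30 mm, in an order that changes
- tray_blue_floor (a point): centre of the inner floor of the blue open part tray (for rubber), fixed to the bench. Outside 100 mm along its x and 104 mm along its y, rim 22 mm above the bench, walls 4 mm, inner floor 4 mm above the bench (this point), inner space 92 x 96 mm. z is up; x, the short side, points roughly away from the robot. The three trays stand in a row along y, with gaps of about 5 to 30 mm, in an order that changes
- tray_green_floor (a point): centre of the inner floor of the green open part tray (for bottles), fixed to the bench. Outside 100 mm along its x and 104 mm along its y, rim 22 mm above the bench, walls 4 mm, inner floor 4 mm above the bench (this point), inner space 92 x 96 mm. z is up; x, the short side, points roughly away from the robot. The three trays stand in a row along y, with gaps of about 5 to 30 mm, in an order that changes
- crucible_center (a point): bystander: small open nickel crucible, 27 mm wide, 14 mm high, loose on the bench; this point is its centre; it must stay where it is (within 20 mm). Also fixed, to the robot's right of the trays: a grey calorimeter, front at world x = 0.52 m, left side at y = 0.13 m, 0.39 m high, its raised lid (beyond x = 0.9 m) 0.8 m high
- forceps_center (a point): bystander: steel forceps lying on the bench, 151 mm long along their y, 14 mm wide, 9 mm high, loose; this point is their centre; they must stay where they are (within 20 mm)
There are look-alikes about, which are no part of the job. Leave any orange look-alike of the part that bears red_cap_bottle_center alone.

How it is judged:
At the end, for the whole second after the job is handed in: The die and plunger are in the yellow tray, the rubber stopper in the blue tray and both bottles in the green tray: each within the tray's walls, its centre within 6 mm of the height it has when standing on the tray floor, tilted less than 0.15 rad, released and at rest (under 0.02 m/s) (x of pellet_die_center in the frame of tray_yellow_floor between -0.048 and 0.048 m and y of pellet_die_center in the frame of tray_yellow_floor between -0.05 and 0.05 m and z of pellet_die_center in the frame of tray_yellow_floor between 0.009 and 0.021 m and angle between each of pellet_die_center, die_plunger_center, rubber_stopper_center, white_bottle_center, red_cap_bottle_center's own z axis and vertical below 0.15 rad and linear speed of each of pellet_die, die_plunger, rubber_stopper, white_bottle, red_cap_bottle below 0.02 m/s and x of die_plunger_center in the frame of tray_yellow_floor between -0.048 and 0.048 m and y of die_plunger_center in the frame of tray_yellow_floor between -0.05 and 0.05 m and z of die_plunger_center in the frame of tray_yellow_floor between 0.021 and 0.033 m and x of rubber_stopper_center in the frame of tray_blue_floor between -0.048 and 0.048 m and y of rubber_stopper_center in the frame of tray_blue_floor between -0.05 and 0.05 m and z of rubber_stopper_center in the frame of tray_blue_floor between 0.0075 and 0.0195 m and x of white_bottle_center in the frame of tray_green_floor between -0.048 and 0.048 m and y of white_bottle_center in the frame of tray_green_floor between -0.05 and 0.05 m and z of white_bottle_center in the frame of tray_green_floor between 0.033 and 0.045 m and x of red_cap_bottle_center in the frame of tray_green_floor between -0.048 and 0.048 m and y of red_cap_bottle_center in the frame of tray_green_floor between -0.05 and 0.05 m and z of red_cap_bottle_center in the frame of tray_green_floor between 0.03 and 0.042 m); the robot touches nothing.
It fails at once if the crucible is moved more than 20 mm (distance of crucible_center from where it was at the start of the episode above 0.02 m).
It fails at once if the forceps are moved more than 20 mm (distance of forceps_center from where it was at the start of the episode above 0.02 m).
It also fails if it takes over 125 s, if anything falls off the work surface, if the arm or the gripper's body presses on something with over 40 N, if the wrist force passes 120 N, or if a joint passes its speed limit or range.

### The arm

A 7-joint arm with a two-finger parallel gripper is mounted at the origin on a cart in front of the work surface, level with it; the furniture and walls round the work are solid. World frame = base frame: x ahead of the robot, y to its left, z up, the work surface at z = 0. Lengths are in m, angles in rad, forces in N, time in s.
With the tool pointing down it reaches from about 0.35 to 0.9 m from the base axis. Payload 7.2 kg.
Tool frame: the origin (TCP) lies midway between the tips of the shut fingers; the grasp point (between the pads) lies 19 mm behind it (r.grip_point_offset is the distance from the TCP to the grasp point, in m); z points along the fingers, y is the line along which they close (so a half turn about z gives the same grasp; the last joint's range is limited). The gripper opens to 88 mm and grips with 3 to 60 N. Pads are 20 mm wide; open, the fingers measure 115 mm over their backs; the gripper's body (75 mm by 178 mm) begins 61 mm behind the grasp point.
Start: joints at [1.177, 0.411, -0.013, 1.596, 0.006, 1.134, -0.082], TCP at [0.2, -0.592, 0.223] pointing down, gripper open.
Joint ranges: [-2.95, 2.95], [-0.29, 1.99], [-1.47, 1.44], [0.14, 2.54], [-1.03, 4.17], [0.13, 1.85], [-2.86, 2.86]. Speed limits (rad/s): [2.39, 2.39, 3.01, 3.01, 3.14, 3.14, 3.14].

### API

Orientations are given as a unit quaternion [x, y, z, w].
In Python, from cell import status, snapshot, r, recognise, tip_of gives the robot as it stands. The module is installed in compiled form; this text tells all that it offers.
- The arm moves only by the tool drive_tool, never from a script. Its argument "plan" is a list of rows, each a list of 5 numbers: the shift along the world's x, y, z scaled (see below), then the turn about the world's z scaled (see below), then the closure, from 0 (fully open) to 1 (shut). In form: [[tx, ty, tz, roll, gripper], ...]. A call has 1 to 10 rows; each row is the pose to reach, as a shift and turn from the pose commanded when the call began; what a row does not reach only later rows make up. The controller multiplies each number of a shift by 8 cm and each number of a turn by 30 degrees. A row lasts 1/12 s, in which the tool goes at most 41.7 mm and 7.16 degrees, less where a joint would pass 70% of its speed; a pose out of reach is approached as far as the arm can. A call with a number of a shift or a turn outside -1 to 1 is refused whole. A call with a gripper value outside its range is refused whole. The fingers move at their own pace and stop on an object; the grip force is fixed at half the most. Time passes only in rows, so rows that repeat a pose let the fingers close. It gives the time, the measured TCP pose, the force, the opening and the grip force at its end, in the units of the state.
- status.observe(): the state, without advancing time (a new reading comes with each control period).
- snapshot(name): name is "scene" or "top" or "wrist"; returns a dict with "image" (384x512x3 uint8, red, green, blue), "range_z" (384x512 float32, m along the optical axis (not along the pixel's ray), 0 where there is no reading), "camera_matrix" (3x3 intrinsics, pixels), "pose" (4x4, takes a point from camera to world coordinates). Camera axes: x right, y up, looking along -z (the intrinsics and any distortion apply to the point x, -y, -z); pixel columns grow to the right and rows downward; lengths in m; the calibration is good to about 2 mm. A picture is of the moment at which its call begins.
- r.sign_off(): hands the job in; it is judged then, once.
Trained networks look in a picture, given as the dict that the camera call returned (one of the last four; its "shot" number tells which), for a name from the list of things; names that differ only in an ending like _2 or _b are one class to them, and where a whole thing is asked for, a point or a joint stands for the part that bears it (a point fixed in the world has none). Each returns a list of dicts, best first, with "p" (0 to 1); they miss things now and then, are a little off and sometimes report something else, mostly with a low value. They report only what shows in the picture. A call takes as long as a camera call. They do not tell look-alikes from the thing itself.
- recognise(target, picture): "at" ([column, row] in pixels, amid what is visible of it).
- tip_of(target, picture): "at" ([column, row] in pixels: a listed point, or the origin of a listed thing).
The state is a dict: "t": time; "joints": joint angles; "joint_velocities": joint speeds; "joint_torque": joint torques, N m; "tool_pos": TCP position; "orientation": TCP orientation; "ft_force": force on the tool from outside, world axes, zero at the start; "wrist_torque": the same for the moment, N m; "gripper_width": finger opening in m; "gripper_force": force on a finger pad.
Only numpy, scipy, OpenCV 4.12 (cv2) and the standard library are available. Lean on these libraries where they do the work, as an engineer would, in place of code of your own. Each camera call takes 0.05 s, during which the arm holds its last target. There are 200 camera calls.

## Working session

There is one attempt and no reset: what is moved stays moved. The work goes in short steps, Python scripts to look and compute and a tool call to move; the robot and the scene stay as the last step left them, time stands still between calls to the robot, and variables do not carry over. Pictures are saved under pics/ and viewed, at most 14 in all, crops included, and the job is handed in when it is done.

Besides the shell and the picture viewer there is one more tool, called after ">>>" by a JSON object that holds its "op" and its "data". drive_tool: Moves the arm, as the interface text tells. Its arguments: {"type":"object","properties":{"plan":{"type":"array"}},"required":["plan"]}

```bash
mkdir -p pics; cat > h.py <<'E'
import numpy as np, cv2
from cell import status, snapshot, r, recognise, tip_of
def save(s,n): cv2.imwrite('pics/'+n+'.png', cv2.cvtColor(s['image'],cv2.COLOR_RGB2BGR))
def unproj(s,u,v,z=None):
    """world point at pixel; by depth (z None) or by intersecting world height z"""
    K=s['camera_matrix'];T=s['pose']
    d=np.array([(u-K[0,2])/K[0,0],-(v-K[1,2])/K[1,1],-1.])
    if z is None:
        return T[:3,:3]@(d*s['range_z'][int(round(v)),int(round(u))])+T[:3,3]
    w=T[:3,:3]@d; return T[:3,3]+w*(z-T[2,3])/w[2]
E
python3 - <<'E'
from h import *
o=status.observe(); print(o['t'],np.round(o['tool_pos'],3),np.round(o['orientation'],3),o['gripper_width'],r.grip_point_offset)
names={'pellet_die_center':.015,'die_plunger_center':.027,'rubber_stopper_center':.0135,'white_bottle_center':.039,'red_cap_bottle_center':.036,'tray_yellow_floor':.004,'tray_blue_floor':.004,'tray_green_floor':.004,'crucible_center':.007,'forceps_center':.004}
for c in ('top','scene'):
    s=snapshot(c); save(s,c+'0'); print(c,np.round(s['pose'][:3,3],2))
    for n,z in names.items():
        for d in tip_of(n,s)[:3]:
            print(n,round(d['p'],2),np.round(d['at']),np.round(unproj(s,*d['at'],z),3))
E
```

```text
0.0 [ 0.2   -0.592  0.222] [ 0.987  0.162 -0.    -0.001] 0.08778566466749627 0.0187
top [0.38 0.28 0.89]
pellet_die_center 0.72 [307. 225.] [0.412 0.189 0.015]
die_plunger_center 0.59 [263. 241.] [0.38  0.286 0.027]
rubber_stopper_center 0.57 [354. 208.] [0.446 0.086 0.013]
white_bottle_center 0.63 [187. 197.] [0.478 0.447 0.039]
white_bottle_center 0.6 [223. 237.] [0.391 0.369 0.039]
white_bottle_center 0.21 [274. 136.] [0.607 0.256 0.039]
red_cap_bottle_center 0.73 [172. 115.] [0.663 0.479 0.036]
red_cap_bottle_center 0.72 [166. 147.] [0.591 0.492 0.036]
red_cap_bottle_center 0.59 [271. 209.] [0.448 0.266 0.036]
tray_yellow_floor 0.59 [184. 196.] [0.485 0.459 0.004]
tray_blue_floor 0.75 [273. 134.] [0.621 0.256 0.004]
tray_green_floor 0.63 [234. 166.] [0.55  0.347 0.004]
crucible_center 0.63 [169. 260.] [0.345 0.492 0.007]
crucible_center 0.54 [215. 281.] [0.298 0.392 0.007]
forceps_center 0.52 [165. 260.] [0.345 0.503 0.004]
scene [ 0.01 -0.2   0.68]
pellet_die_center 0.91 [263. 252.] [0.421 0.191 0.015]
die_plunger_center 0.46 [215. 240.] [0.366 0.272 0.027]
rubber_stopper_center 0.57 [311. 280.] [0.438 0.081 0.013]
white_bottle_center 0.55 [255. 190.] [0.519 0.315 0.039]
red_cap_bottle_center 0.97 [247. 215.] [0.452 0.271 0.036]
red_cap_bottle_center 0.85 [281. 141.] [0.698 0.406 0.036]
red_cap_bottle_center 0.76 [227. 142.] [0.595 0.495 0.036]
tray_yellow_floor 0.6 [199. 180.] [0.474 0.458 0.004]
tray_blue_floor 0.72 [303. 196.] [0.609 0.252 0.004]
tray_green_floor 0.7 [254. 192.] [0.541 0.34  0.004]
crucible_center 0.66 [148. 230.] [0.294 0.401 0.007]
forceps_center 0.84 [141. 198.] [0.34  0.499 0.004]
forceps_center 0.58 [194. 206.] [0.411 0.399 0.004]
```

```bash
python3 -c "
import cv2
a=cv2.imread('pics/top0.png')[80:310,110:400]; cv2.imwrite('pics/top0c.png',cv2.resize(a,None,fx=2.6,fy=2.6,interpolation=3))
b=cv2.imread('pics/scene0.png')[90:330,80:370]; cv2.imwrite('pics/scene0c.png',cv2.resize(b,None,fx=2.5,fy=2.5,interpolation=3))"
```

```text
(no output)
```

View pics/top0c.png

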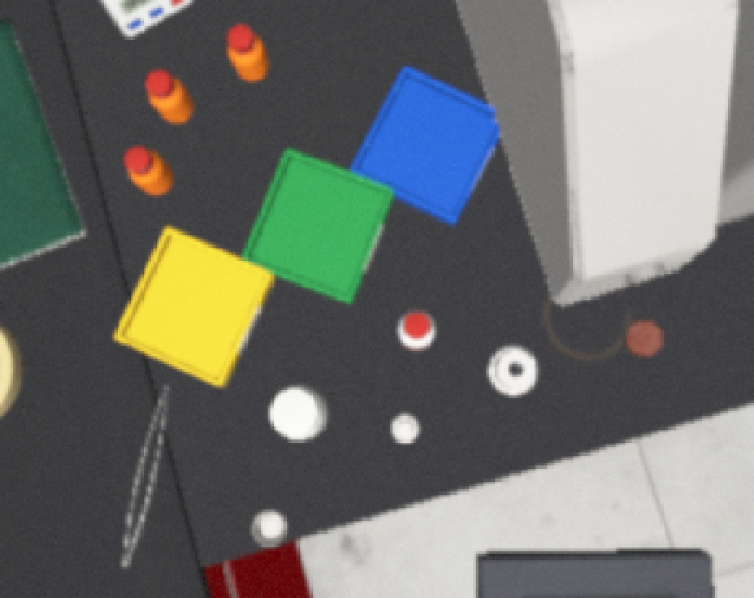

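View pics/scene0c.png

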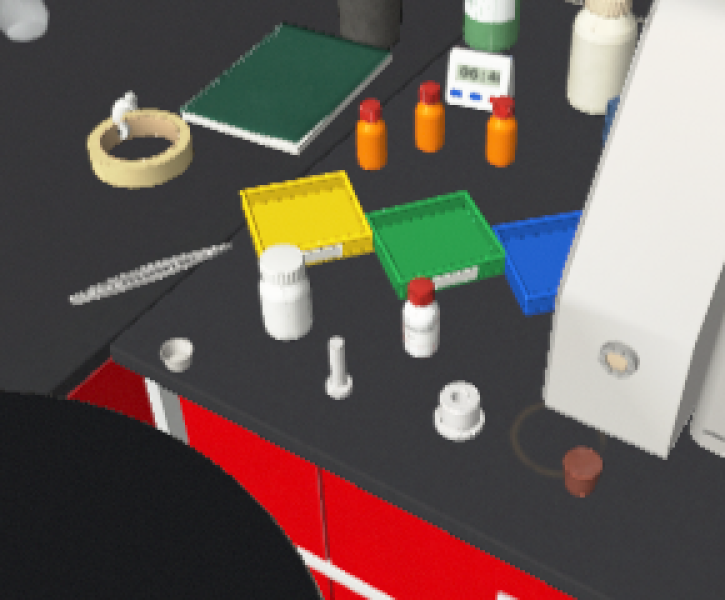

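Top crop pixels map back to the full image like this. The only white-bodied red-capped bottle is at (270,206); the three at about (166,147), (172,115) and (203,97) are orange look-alikes, to be left alone. White bottle (224,239), plunger (266,245), die (307,222), stopper (358,210), crucible (213,283). Forceps are at about (165,262). The enlarged crops confirm all of these. Next I measure from depth and colour.

```bash
cat >> h.py <<'E'
def cloud(s):
    K=s['camera_matrix'];T=s['pose'];Z=s['range_z']
    v,u=np.mgrid[:Z.shape[0],:Z.shape[1]]
    P=np.stack([(u-K[0,2])/K[0,0]*Z,-(v-K[1,2])/K[1,1]*Z,-Z],-1)
    return P@T[:3,:3].T+T[:3,3]
def circ(P,xy,zlo,zhi,rad):
    m=(np.hypot(P[...,0]-xy[0],P[...,1]-xy[1])<rad)&(P[...,2]>zlo)&(P[...,2]<zhi)
    q=P[m]; c,R=cv2.minEnclosingCircle(q[:,:2].astype(np.float32)); return len(q),np.round(c,4),round(R,4),np.round(q[:,:2].mean(0),4),round(float(np.percentile(q[:,2],95)),4)
E
python3 - <<'E'
from h import *
s=snapshot('top'); P=cloud(s); hsv=cv2.cvtColor(s['image'],cv2.COLOR_RGB2HSV)
print('bench z',np.median(P[220:230,325:340,2]))
for n,xy,a,b,rd in [('die',(.412,.189),.02,.04,.04),('dieall',(.412,.189),.006,.04,.04),('plg',(.38,.28),.04,.07,.03),('plgall',(.38,.28),.006,.07,.03),('stop',(.446,.086),.015,.04,.03),('white',(.39,.37),.065,.1,.05),('red',(.448,.27),.06,.09,.04),('redall',(.448,.27),.006,.09,.04),('cruc',(.298,.392),.006,.03,.03)]:
    print(n,*circ(P,xy,a,b,rd))
for n,lo,hi in [('yellow',22,32),('green',55,80),('blue',105,120)]:
    m=(hsv[...,0]>=lo)&(hsv[...,0]<=hi)&(hsv[...,1]>120)&(hsv[...,2]>90)
    m&=(np.abs(P[...,0]-.55)<.2)&(np.abs(P[...,1]-.35)<.2)&(P[...,2]<.05)
    q=P[m&(P[...,2]>.016)][:,:2].astype(np.float32)
    f=P[m&(P[...,2]<.010)]
    (c,wh,ang)=cv2.minAreaRect(q); print(n,len(q),np.round(c,4),np.round(wh,3),round(ang,1),'floor',np.round(f.mean(0),3),np.round(cv2.minAreaRect(f[:,:2].astype(np.float32))[0],3))
E
```

```text
bench z 0.001330735842397901
die 162 [0.4191 0.1894] 0.0161 [0.4186 0.1895] 0.0334
dieall 236 [0.4213 0.1872] 0.023 [0.4183 0.191 ] 0.0329
plg 28 [0.3716 0.2804] 0.0053 [0.3734 0.281 ] 0.0569
plgall 83 [0.3741 0.2718] 0.0239 [0.3734 0.2809] 0.056
stop 155 [0.4422 0.0835] 0.0149 [0.4416 0.0837] 0.0304
white 269 [0.3877 0.3658] 0.0184 [0.3879 0.3656] 0.0813
red 91 [0.4533 0.2694] 0.0109 [0.4529 0.2695] 0.0751
redall 173 [0.4512 0.2739] 0.0191 [0.4506 0.2697] 0.0748
cruc 48 [0.2949 0.3951] 0.0132 [0.2933 0.3972] 0.0173
yellow 416 [0.4805 0.4566] [0.101 0.105] 64.3 floor [0.482 0.459 0.005] [0.483 0.46 ]
green 363 [0.5463 0.3496] [0.101 0.105] 66.9 floor [0.548 0.351 0.005] [0.55  0.351]
blue 378 [0.6712 0.3537] [0.334 0.105] 60.6 floor [0.617 0.253 0.005] [0.619 0.253]
```

>>> {"op": "drive_tool", "data": {"plan": [[0.33, 1, 0, -0.1, 0], [0.33, 1, 0, -0.1, 0], [0.33, 1, 0, -0.1, 0]]}}

```text
t: 1.4
tool_pos: [0.2297, -0.5054, 0.2222]
orientation: [0.99, 0.139, 0.001, -0.002]
ft_force: [0.9, -0.4, -0.7]
gripper_width: 0.0877
gripper_force: 0.0
```

>>> {"op": "drive_tool", "data": {"plan": [[0.33, 1, 0, -0.1, 0], [0.33, 1, 0, -0.1, 0], [0.33, 1, 0, -0.1, 0]]}}

```text
t: 1.65
tool_pos: [0.2558, -0.4257, 0.2227]
orientation: [0.994, 0.114, 0.001, -0.001]
ft_force: [-0.5, 0.9, 0.0]
gripper_width: 0.0876
gripper_force: 0.0
```

>>> {"op": "drive_tool", "data": {"plan": [[0.33, 1, 0, -0.1, 0], [0.33, 1, 0, -0.1, 0], [0.33, 1, 0, -0.1, 0]]}}

```text
t: 1.9
tool_pos: [0.2817, -0.346, 0.2229]
orientation: [0.996, 0.088, 0.0, -0.001]
ft_force: [-0.1, 0.1, 0.6]
gripper_width: 0.0882
gripper_force: 0.0
```

>>> {"op": "drive_tool", "data": {"plan": [[0.33, 1, 0, -0.1, 0], [0.33, 1, 0, -0.1, 0], [0.33, 1, 0, -0.1, 0]]}}

```text
t: 2.15
tool_pos: [0.3078, -0.2663, 0.223]
orientation: [0.998, 0.062, 0.0, -0.001]
ft_force: [0.9, -0.4, 0.6]
gripper_width: 0.088
gripper_force: 0.0
```

>>> {"op": "drive_tool", "data": {"plan": [[0.33, 1, 0, -0.1, 0], [0.33, 1, 0, -0.1, 0], [0.33, 1, 0, -0.1, 0]]}}

```text
t: 2.4
tool_pos: [0.3342, -0.1864, 0.2232]
orientation: [0.999, 0.036, 0.001, -0.001]
ft_force: [0.1, 1.1, -0.6]
gripper_width: 0.0876
gripper_force: 0.0
```

>>> {"op": "drive_tool", "data": {"plan": [[0.33, 1, 0, 0, 0], [0.33, 1, 0, 0, 0], [0.33, 1, 0, 0, 0]]}}

```text
t: 2.65
tool_pos: [0.3607, -0.1062, 0.2234]
orientation: [0.999, 0.036, 0.001, -0.001]
ft_force: [0.2, -0.1, -0.9]
gripper_width: 0.0876
gripper_force: 0.0
```

>>> {"op": "drive_tool", "data": {"plan": [[0.2, 1, -0.3, 0, 0], [0.2, 1, -0.3, 0, 0], [0.2, 1, -0.3, 0, 0]]}}

```text
t: 2.9
tool_pos: [0.375, -0.0264, 0.1979]
orientation: [0.999, 0.036, 0.0, -0.001]
ft_force: [-0.5, 0.2, -0.1]
gripper_width: 0.0877
gripper_force: 0.0
```

>>> {"op": "drive_tool", "data": {"plan": [[0.4, 1, -0.7, 0, 0], [0.4, 1, -0.7, 0, 0], [0.4, 1, -0.7, 0, 0], [0.4, 1, -0.7, 0, 0], [0.4, 1, -0.7, 0, 0]]}}

```text
t: 3.32
tool_pos: [0.4062, 0.0484, 0.1423]
orientation: [0.999, 0.034, -0.001, -0.0]
ft_force: [0.4, -0.5, -0.7]
gripper_width: 0.0879
gripper_force: 0.0
```

```bash
python3 - <<'E'
from h import *
o=status.observe(); print(np.round(o['tool_pos'],4),np.round(o['joints'],2))
s=snapshot('wrist'); save(s,'w1'); P=cloud(s)
print(circ(P,(.442,.0835),.015,.045,.03)); print(np.round(s['pose'][:3,3],3))
E
```

```text
[0.4062 0.0484 0.1423] [ 0.3   0.2  -0.59  2.15  0.15  0.84 -1.88]
(1010, array([0.4418, 0.0832]), 0.0149, array([0.4422, 0.0832]), 0.0274)
[0.481 0.053 0.304]
```

View pics/w1.png

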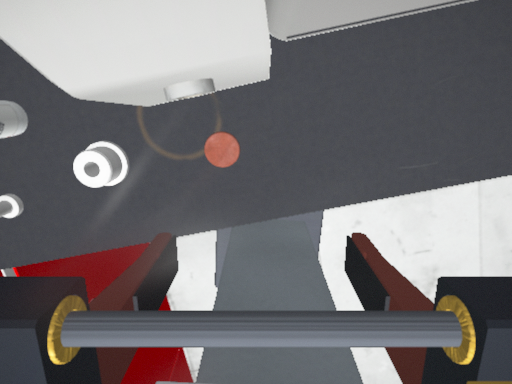

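The stopper shows at (222,150) in the wrist picture, 0.442/0.083, which agrees with the top view. The wrist camera sits 75 mm ahead of the tool, close to the calorimeter front, so I turn the hand half round before going in.

>>> {"op": "drive_tool", "data": {"plan": [[0, 0, 0, 1, 0], [0, 0, 0, 1, 0], [0, 0, 0, 1, 0], [0, 0, 0, 1, 0], [0, 0, 0, 1, 0]]}}

```text
t: 3.78
tool_pos: [0.4067, 0.0462, 0.1435]
orientation: [0.957, 0.291, 0.0, 0.001]
ft_force: [-0.2, -0.7, -0.5]
gripper_width: 0.0875
gripper_force: 0.0
```

>>> {"op": "drive_tool", "data": {"plan": [[0, 0, 0, 1, 0], [0, 0, 0, 1, 0], [0, 0, 0, 1, 0], [0, 0, 0, 1, 0], [0, 0, 0, 1, 0]]}}

```text
t: 4.2
tool_pos: [0.4066, 0.0467, 0.1432]
orientation: [0.849, 0.528, 0.0, 0.001]
ft_force: [0.7, -0.0, -0.1]
gripper_width: 0.0876
gripper_force: 0.0
```

>>> {"op": "drive_tool", "data": {"plan": [[0, 0, 0, 1, 0], [0, 0, 0, 1, 0], [0, 0, 0, 1, 0], [0, 0, 0, 1, 0], [0, 0, 0, 1, 0]]}}

```text
t: 4.62
tool_pos: [0.4065, 0.047, 0.143]
orientation: [0.684, 0.729, -0.0, 0.0]
ft_force: [0.4, 0.4, -0.4]
gripper_width: 0.0879
gripper_force: 0.0
```

>>> {"op": "drive_tool", "data": {"plan": [[0, 0, 0, 1, 0], [0, 0, 0, 1, 0], [0, 0, 0, 1, 0], [0, 0, 0, 1, 0], [0, 0, 0, 1, 0]]}}

```text
t: 5.03
tool_pos: [0.4065, 0.0473, 0.1428]
orientation: [0.473, 0.881, -0.0, 0.0]
ft_force: [0.3, 0.2, -0.2]
gripper_width: 0.0879
gripper_force: 0.0
```

>>> {"op": "drive_tool", "data": {"plan": [[0, 0, 0, 1, 0], [0, 0, 0, 1, 0], [0, 0, 0, 1, 0], [0, 0, 0, 1, 0], [0, 0, 0, 1, 0]]}}

```text
t: 5.45
tool_pos: [0.4064, 0.0474, 0.1427]
orientation: [0.229, 0.973, -0.0, -0.0]
ft_force: [1.2, 0.6, 0.5]
gripper_width: 0.088
gripper_force: 0.0
```

>>> {"op": "drive_tool", "data": {"plan": [[0, 0, 0, 0.9, 0], [0, 0, 0, 0.9, 0], [0, 0, 0, 0.9, 0], [0, 0, 0, 0.9, 0], [0, 0, 0, 0.9, 0], [0, 0, 0, 0.9, 0]]}}

```text
t: 5.95
tool_pos: [0.4064, 0.0477, 0.1426]
orientation: [-0.001, 1.0, 0.0, -0.0]
ft_force: [-0.0, -0.0, 0.6]
gripper_width: 0.0881
gripper_force: 0.0
```

```bash
python3 -c "
from h import *
o=status.observe(); print(np.round(o['tool_pos'],4),np.round(o['orientation'],3),np.round(o['joints'],2))"
```

```text
[0.4064 0.0477 0.1426] [-0.001  1.     0.    -0.   ] [ 0.79  0.37 -1.2   2.13  0.43  0.92  0.91]
```

>>> {"op": "drive_tool", "data": {"plan": [[0.445, 0.445, 0, 0, 0], [0.445, 0.445, -0.5, 0, 0], [0.445, 0.445, -1, 0, 0], [0.445, 0.445, -1, 0, 0], [0.445, 0.445, -1, 0, 0]]}}

```text
t: 6.37
tool_pos: [0.4403, 0.0837, 0.062]
orientation: [-0.004, 1.0, -0.0, -0.002]
ft_force: [-0.1, -0.1, 1.1]
gripper_width: 0.0879
gripper_force: 0.0
```

```bash
python3 -c "
from h import *
o=status.observe(); print(np.round(o['tool_pos'],4),np.round(o['orientation'],3),np.round(o['joints'],2))
s=snapshot('wrist'); P=cloud(s); print(circ(P,(.442,.0833),.015,.035,.03))"
```

```text
[0.4403 0.0837 0.062 ] [-0.004  1.    -0.    -0.002] [ 0.5   0.55 -1.    2.12  0.64  0.82  0.68]
(1709, array([0.4411, 0.0825]), 0.0149, array([0.44  , 0.0825]), 0.0273)
```

>>> {"op": "drive_tool", "data": {"plan": [[0, 0, -0.72, 0, 0], [0, 0, -0.72, 0, 0], [0, 0, -0.72, 0, 0], [0, 0, -0.72, 0, 1], [0, 0, -0.72, 0, 1], [0, 0, -0.72, 0, 1], [0, 0, -0.72, 0, 1], [0, 0, -0.72, 0, 1], [0, 0, -0.72, 0, 1], [0, 0, -0.72, 0, 1]]}}

```text
t: 7.25
tool_pos: [0.4422, 0.0834, 0.0053]
orientation: [-0.006, 1.0, -0.0, 0.0]
ft_force: [0.5, -0.1, 0.7]
gripper_width: 0.0446
gripper_force: 0.0
```

>>> {"op": "drive_tool", "data": {"plan": [[0, 0, 0.5, 0, 1], [0, 0, 1, 0, 1], [0, 0, 1, 0, 1], [0, 0, 1, 0, 1]]}}

```text
t: 7.58
tool_pos: [0.4434, 0.0836, 0.0867]
orientation: [-0.005, 1.0, -0.0, 0.002]
ft_force: [0.4, 0.1, -0.1]
gripper_width: 0.0183
gripper_force: 0.0
```

Fingers were still closing when I lifted (about 75 mm/s), so I missed the stopper. Reopen, look and retry.

>>> {"op": "drive_tool", "data": {"plan": [[0, 0, 0, 0, 0.3], [0, 0, 0, 0, 0.3], [0, 0, 0, 0, 0.3], [0, 0, 0, 0, 0.3], [0, 0, 0, 0, 0.3], [0, 0, 0, 0, 0.3], [0, 0, 0, 0, 0.3]]}}

```text
t: 8.17
tool_pos: [0.4419, 0.0836, 0.0848]
orientation: [-0.006, 1.0, 0.0, -0.0]
ft_force: [-0.1, -0.9, 0.1]
gripper_width: 0.06
gripper_force: 0.0
```

```bash
python3 -c "
from h import *
o=status.observe(); print(np.round(o['tool_pos'],4),o['gripper_width'],np.round(o['joints'],2))
s=snapshot('wrist'); P=cloud(s); print(circ(P,(.442,.0833),.012,.035,.035))
s=snapshot('top'); P=cloud(s); print(circ(P,(.442,.0833),.012,.035,.04))"
```

```text
[0.4419 0.0836 0.0848] 0.05995186762911779 [ 0.54  0.52 -1.04  2.1   0.6   0.86  0.72]
(1422, array([0.441 , 0.0824]), 0.015, array([0.44  , 0.0825]), 0.0273)
(25, array([0.4473, 0.0728]), 0.0076, array([0.4461, 0.0738]), 0.0301)
```

>>> {"op": "drive_tool", "data": {"plan": [[0, 0, -1, 0, 0.3], [0, 0, -1, 0, 0.3], [0, 0, -1, 0, 0.3], [0, 0, -1, 0, 1], [0, 0, -1, 0, 1], [0, 0, -1, 0, 1], [0, 0, -1, 0, 1], [0, 0, -1, 0, 1], [0, 0, -1, 0, 1], [0, 0, -1, 0, 1]]}}

```text
t: 9.1
tool_pos: [0.4423, 0.0833, 0.0054]
orientation: [-0.006, 1.0, -0.0, 0.0]
ft_force: [-0.5, -0.6, 4.9]
gripper_width: 0.0285
gripper_force: 30.0
```

>>> {"op": "drive_tool", "data": {"plan": [[0, 0, 0, 0, 1], [0, 0, 0, 0, 1]]}}

```text
t: 9.27
tool_pos: [0.4422, 0.0833, 0.0054]
orientation: [-0.006, 1.0, -0.0, 0.0]
ft_force: [-0.9, -1.0, 7.2]
gripper_width: 0.0287
gripper_force: 30.0
```

>>> {"op": "drive_tool", "data": {"plan": [[0, 0, 0.5, 0, 1], [0, 0, 1, 0, 1], [0, 0, 1, 0, 1]]}}

```text
t: 9.52
tool_pos: [0.4447, 0.085, 0.09]
orientation: [-0.006, 1.0, 0.001, 0.003]
ft_force: [2.1, 0.7, -0.3]
gripper_width: 0.0289
gripper_force: 30.0
```

>>> {"op": "drive_tool", "data": {"plan": [[0, 0.5, 0.35, 0, 1], [0, 1, 0.7, 0, 1], [0, 1, 0.7, 0, 1]]}}

```text
t: 9.77
tool_pos: [0.4427, 0.1684, 0.1443]
orientation: [-0.007, 1.0, 0.002, 0.002]
ft_force: [0.5, 0.6, -0.5]
gripper_width: 0.029
gripper_force: 30.0
```

>>> {"op": "drive_tool", "data": {"plan": [[0, 0.5, 0, 0, 1], [0, 1, 0, 0, 1], [0, 1, 0, 0, 1]]}}

```text
t: 10.02
tool_pos: [0.4403, 0.2522, 0.1422]
orientation: [-0.01, 1.0, 0.003, 0.001]
ft_force: [0.4, -0.6, 0.1]
gripper_width: 0.0289
gripper_force: 30.0
```

>>> {"op": "drive_tool", "data": {"plan": [[0.4, 0.29, 0, 0, 1], [0.8, 0.29, 0, 0, 1], [0.8, 0.29, 0, 0, 1], [0.8, 0.29, 0, 0, 1]]}}

```text
t: 10.35
tool_pos: [0.5068, 0.2664, 0.1399]
orientation: [-0.005, 1.0, 0.0, -0.001]
ft_force: [0.4, 0.3, -0.6]
gripper_width: 0.0288
gripper_force: 30.0
```

```bash
python3 -c "
from h import *
o=status.observe(); print(np.round(o['tool_pos'],4),np.round(o['orientation'],3),o['gripper_width'],np.round(o['joints'],2))"
```

```text
[0.5068 0.2664 0.1399] [-0.005  1.     0.    -0.001] 0.028756173297040517 [ 0.14  0.62 -1.    1.77  0.58  1.09  0.52]
```

>>> {"op": "drive_tool", "data": {"plan": [[0.4, 0, 0, 0, 1], [0.8, 0, 0, 0, 1], [0.8, 0, 0, 0, 1], [0.8, 0, 0, 0, 1]]}}

```text
t: 10.68
tool_pos: [0.5702, 0.2658, 0.1402]
orientation: [-0.005, 1.0, -0.0, -0.001]
ft_force: [-0.9, -1.0, -0.4]
gripper_width: 0.0291
gripper_force: 30.0
```

>>> {"op": "drive_tool", "data": {"plan": [[0.3, 0, 0, 0, 1], [0.61, 0, 0, 0, 1], [0.61, 0, -0.5, 0, 1], [0.61, 0, -1, 0, 1], [0.61, 0, -1, 0, 1]]}}

```text
t: 11.1
tool_pos: [0.614, 0.2637, 0.0537]
orientation: [-0.006, 1.0, -0.003, -0.005]
ft_force: [-0.8, -2.4, -2.1]
gripper_width: 0.029
gripper_force: 30.0
```

```bash
python3 -c "
from h import *
o=status.observe(); print(np.round(o['tool_pos'],4),np.round(o['orientation'],3),np.round(o['joints'],2),np.round(o['joint_torque'],1))
s=snapshot('top');save(s,'t2')
s=snapshot('scene');save(s,'s2')
import cv2
cv2.imwrite('pics/ts2.png',np.hstack([cv2.imread('pics/t2.png')[40:300,120:420],cv2.imread('pics/s2.png')[0:260,130:480]]))"
```

```text
[0.614  0.2637 0.0537] [-0.006  1.    -0.003 -0.005] [ 0.07  0.84 -0.88  1.58  0.71  1.08  0.58] [ -2.8 -76.1 -21.1 -25.8   0.6  -1.6  -0.5]
```

View pics/ts2.png

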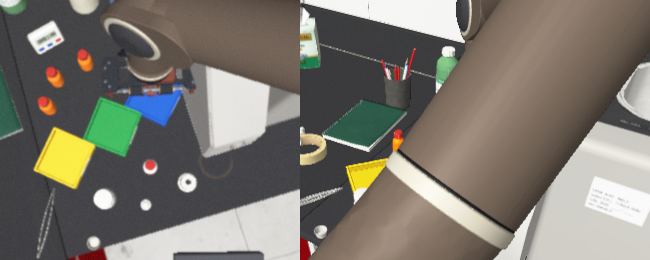

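>>> {"op": "drive_tool", "data": {"plan": [[0, 0, -0.25, 0, 1], [0, 0, -0.4, 0, 1], [0, 0, -0.5, 0, 1], [0, 0, -0.5, 0, 1], [0, 0, -0.5, 0, 1]]}}

```text
t: 11.62
tool_pos: [0.6189, 0.2669, 0.0219]
orientation: [-0.006, 1.0, 0.0, 0.0]
ft_force: [-0.4, 0.6, -0.5]
gripper_width: 0.0288
gripper_force: 30.0
```

```bash
python3 -c "
from h import *
o=status.observe(); print(np.round(o['tool_pos'],4),np.round(o['joints'],2),np.round(o['joint_torque'],1),np.round(o['ft_force'],1))"
```

```text
[0.6189 0.2669 0.0219] [ 0.05  0.88 -0.86  1.59  0.75  1.03  0.56] [  0.  -70.2 -17.3 -19.8   0.    0.   -0. ] [-0.4  0.6 -0.5]
```

>>> {"op": "drive_tool", "data": {"plan": [[0, 0, -0.14, 0, 1], [0, 0, -0.14, 0, 1], [0, 0, -0.14, 0, 1], [0, 0, -0.14, 0, 0.45], [0, 0, -0.14, 0, 0.45], [0, 0, -0.14, 0, 0.45], [0, 0, -0.14, 0, 0.45], [0, 0, -0.14, 0, 0.45]]}}

```text
t: 12.28
tool_pos: [0.619, 0.265, 0.0098]
orientation: [-0.005, 1.0, -0.001, -0.0]
ft_force: [-0.6, -5.3, 2.9]
gripper_width: 0.0482
gripper_force: 2.6
```

>>> {"op": "drive_tool", "data": {"plan": [[0, 0, 0.4, 0, 0.45], [0, 0, 0.8, 0, 0.45], [0, 0, 1, 0, 0.45], [0, 0, 1, 0, 0.45]]}}

```text
t: 12.62
tool_pos: [0.6205, 0.2687, 0.0944]
orientation: [-0.006, 1.0, 0.002, 0.003]
ft_force: [1.3, 0.1, 0.5]
gripper_width: 0.0483
gripper_force: 0.0
```

>>> {"op": "drive_tool", "data": {"plan": [[-0.5, 0, 0.6, 0, 0.45], [-1, 0, 0.6, 0, 0.45], [-1, 0, 0.6, 0, 0.45]]}}

```text
t: 12.87
tool_pos: [0.5347, 0.2685, 0.139]
orientation: [-0.007, 1.0, 0.001, -0.0]
ft_force: [-0.6, 0.7, -0.4]
gripper_width: 0.0481
gripper_force: 0.0
```

>>> {"op": "drive_tool", "data": {"plan": [[-0.5, 0, 0, 0, 0.3], [-1, 0, 0, 0, 0.3], [-1, 0, 0, 0, 0.3]]}}

```text
t: 13.12
tool_pos: [0.4508, 0.2668, 0.1368]
orientation: [-0.009, 1.0, -0.001, -0.002]
ft_force: [-0.1, -0.1, -0.1]
gripper_width: 0.0609
gripper_force: 0.0
```

```bash
python3 -c "
from h import *
o=status.observe(); print(np.round(o['tool_pos'],4),np.round(o['orientation'],3),np.round(o['joints'],2),o['gripper_width'])
s=snapshot('top');save(s,'t3');P=cloud(s);print(circ(P,(.62,.266),.015,.06,.03))"
```

```text
[0.4508 0.2668 0.1368] [-0.009  1.    -0.001 -0.002] [ 0.15  0.56 -1.04  1.88  0.56  1.04  0.46] 0.06093353968652797h.py:18: RuntimeWarning: Mean of empty slice.
  q=P[m]; c,R=cv2.minEnclosingCircle(q[:,:2].astype(np.float32)); return len(q),np.round(c,4),round(R,4),np.round(q[:,:2].mean(0),4),round(float(np.percentile(q[:,2],95)),4)
  ret = um.true_divide(
Traceback (most recent call last):
  File "h.py", line 18, in circ
    q=P[m]; c,R=cv2.minEnclosingCircle(q[:,:2].astype(np.float32)); return len(q),np.round(c,4),round(R,4),np.round(q[:,:2].mean(0),4),round(float(np.percentile(q[:,2],95)),4)
                                                                                                                                                   ~~~~~~~~~~~~~^^^^^^^^^^^
IndexError: index -1 is out of bounds for axis 0 with size 0
```

View pics/t3.png

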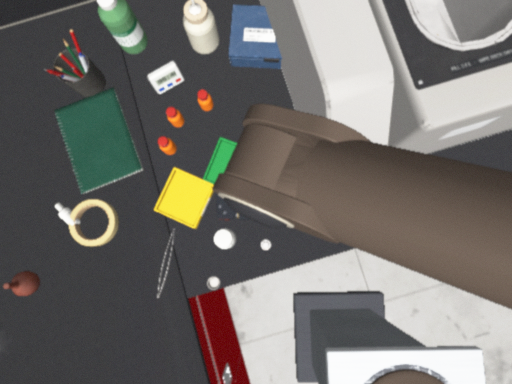

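>>> {"op": "drive_tool", "data": {"plan": [[0, 0, 0, -0.4, 0.2], [0, 0, 0, -0.85, 0.2], [0, 0, 0, -0.85, 0.2], [0, 0, 0, -0.85, 0.2], [0, 0, 0, -0.85, 0.2], [0, 0, 0, -0.85, 0.2]]}}

```text
t: 13.67
tool_pos: [0.4594, 0.2667, 0.1375]
orientation: [0.214, 0.977, 0.0, 0.0]
ft_force: [-0.5, 0.1, -0.3]
gripper_width: 0.0703
gripper_force: 0.0
```

```bash
python3 -c "
from h import *
o=status.observe(); print(np.round(o['tool_pos'],4),np.round(o['orientation'],3),np.round(o['joints'],2),o['gripper_width'])
s=snapshot('wrist');save(s,'w3');P=cloud(s);print(circ(P,(.453,.2695),.06,.09,.03))
for n,xy,a,b,rd in [('die',(.419,.189),.02,.04,.03),('plg',(.373,.281),.04,.07,.03),('white',(.388,.366),.065,.1,.05)]:
  try: print(n,*circ(P,xy,a,b,rd))
  except Exception: print(n,'none')"
```

```text
[0.4594 0.2667 0.1375] [0.214 0.977 0.    0.   ] [ 0.09  0.52 -0.93  1.87  0.49  1.    0.08] 0.07028225227218499
(785, array([0.4523, 0.2689]), 0.0111, array([0.4511, 0.2695]), 0.0722)
die 1107 [0.4181 0.189 ] 0.0163 [0.4175 0.1905] 0.0303
plg 280 [0.374  0.2805] 0.006 [0.3726 0.2813] 0.0543
white 3268 [0.3872 0.3661] 0.0189 [0.3872 0.3648] 0.0785
```

View pics/w3.png

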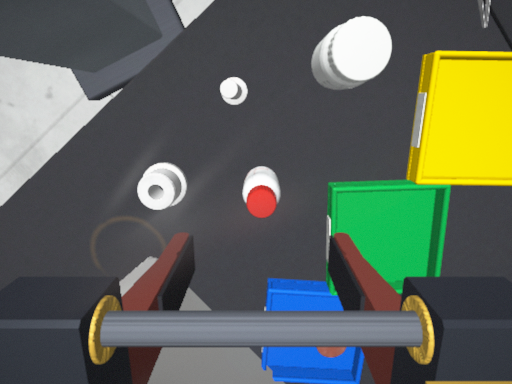

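>>> {"op": "drive_tool", "data": {"plan": [[-0.09, 0.03, -0.3, 0, 0.2], [-0.09, 0.03, -0.6, 0, 0.2], [-0.09, 0.03, -0.8, 0, 0.2], [-0.09, 0.03, -0.8, 0, 0.2]]}}

```text
t: 14.05
tool_pos: [0.4502, 0.2677, 0.0708]
orientation: [0.214, 0.977, -0.001, -0.002]
ft_force: [-1.0, -1.2, -0.1]
gripper_width: 0.0705
gripper_force: 0.0
```

>>> {"op": "drive_tool", "data": {"plan": [[0, 0, -0.4, 0, 0.2], [0, 0, -0.67, 0, 0.2], [0, 0, -0.67, 0, 0.2], [0, 0, -0.67, 0, 0.2], [0, 0, -0.67, 0, 1], [0, 0, -0.67, 0, 1], [0, 0, -0.67, 0, 1], [0, 0, -0.67, 0, 1], [0, 0, -0.67, 0, 1], [0, 0, -0.67, 0, 1]]}}

```text
t: 14.88
tool_pos: [0.4519, 0.2691, 0.0206]
orientation: [0.215, 0.977, 0.0, 0.0]
ft_force: [0.1, 0.5, -0.2]
gripper_width: 0.0339
gripper_force: 0.0
```

>>> {"op": "drive_tool", "data": {"plan": [[0, 0, 0, 0, 1], [0, 0, 0, 0, 1], [0, 0, 0, 0, 1]]}}

```text
t: 15.13
tool_pos: [0.4518, 0.2691, 0.0205]
orientation: [0.215, 0.977, 0.0, 0.0]
ft_force: [-0.6, -0.3, 4.9]
gripper_width: 0.0297
gripper_force: 30.0
```

>>> {"op": "drive_tool", "data": {"plan": [[0, 0, 0.4, 0, 1], [0, 0, 0.8, 0, 1], [0, 0, 0.8, 0, 1]]}}

```text
t: 15.38
tool_pos: [0.4533, 0.2714, 0.0888]
orientation: [0.215, 0.977, 0.002, 0.002]
ft_force: [1.0, 0.8, 0.2]
gripper_width: 0.0295
gripper_force: 30.0
```

>>> {"op": "drive_tool", "data": {"plan": [[0.4, 0.22, 0, 0, 1], [0.75, 0.44, 0, 0, 1], [0.75, 0.44, 0, 0, 1]]}}

```text
t: 15.63
tool_pos: [0.5163, 0.3065, 0.0843]
orientation: [0.216, 0.976, 0.002, 0.001]
ft_force: [0.7, -1.1, 0.7]
gripper_width: 0.0295
gripper_force: 30.0
```

>>> {"op": "drive_tool", "data": {"plan": [[0.4, 0.22, 0, 0, 1], [0.75, 0.44, 0, 0, 1], [0.75, 0.44, 0, 0, 1], [0.75, 0.44, 0, 0, 1]]}}

```text
t: 15.97
tool_pos: [0.5718, 0.3402, 0.083]
orientation: [0.215, 0.977, 0.0, -0.001]
ft_force: [-0.4, -0.0, -0.9]
gripper_width: 0.0296
gripper_force: 30.0
```

```bash
python3 -c "
from h import *
o=status.observe(); print(np.round(o['tool_pos'],4),np.round(o['orientation'],3),np.round(o['joints'],2),o['gripper_width'])
s=snapshot('wrist');save(s,'w4');P=cloud(s);hsv=cv2.cvtColor(s['image'],cv2.COLOR_RGB2HSV)
for n,lo,hi in [('yellow',22,32),('green',55,80),('blue',105,120)]:
    m=(hsv[...,0]>=lo)&(hsv[...,0]<=hi)&(hsv[...,1]>120)&(hsv[...,2]>70)&(P[...,2]<.04)&(abs(P[...,2]-.019)<.005)
    q=P[m][:,:2].astype(np.float32)
    if len(q)>50: c,wh,a=cv2.minAreaRect(q); print(n,len(q),np.round(c,4),np.round(wh,3),round(a,1),q.min(0),q.max(0))
"
```

```text
[0.5718 0.3402 0.083 ] [ 0.215  0.977  0.    -0.001] [-0.09  0.76 -0.81  1.58  0.61  1.07  0.07] 0.02961106297524119
yellow 3019 [0.5023 0.4456] [0.101 0.056] 65.0 [0.45774087 0.38911647] [0.54769343 0.50246966]
green 3746 [0.5454 0.3496] [0.101 0.104] 66.9 [0.47912988 0.285394  ] [0.61193806 0.41501492]
blue 1397 [0.6086 0.268 ] [0.143 0.066] 16.1 [0.54407895 0.22133139] [0.6819905  0.29377308]
```

View pics/w4.png

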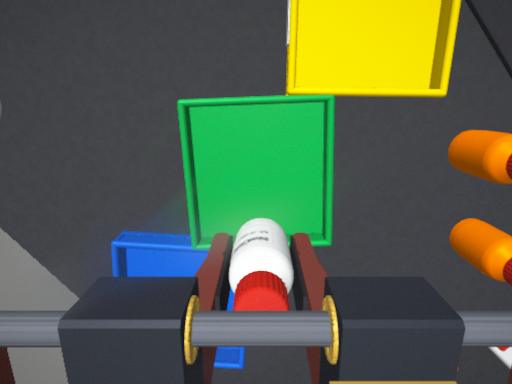

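>>> {"op": "drive_tool", "data": {"plan": [[-0.04, 0, -0.3, 0, 1], [-0.04, 0, -0.55, 0, 1], [-0.04, 0, -0.7, 0, 1], [-0.04, 0, -0.72, 0, 1], [-0.04, 0, -0.72, 0, 1], [-0.04, 0, -0.72, 0, 1]]}}

```text
t: 16.52
tool_pos: [0.5685, 0.3397, 0.0275]
orientation: [0.215, 0.977, 0.0, 0.0]
ft_force: [-0.3, 0.4, -0.1]
gripper_width: 0.0296
gripper_force: 30.0
```

>>> {"op": "drive_tool", "data": {"plan": [[0, 0, 0, 0, 0.4], [0, 0, 0, 0, 0.4], [0, 0, 0, 0, 0.4], [0, 0, 0, 0, 0.4]]}}

```text
t: 16.85
tool_pos: [0.5687, 0.3396, 0.0272]
orientation: [0.215, 0.977, 0.0, 0.0]
ft_force: [0.3, -0.5, -0.3]
gripper_width: 0.0515
gripper_force: 0.0
```

>>> {"op": "drive_tool", "data": {"plan": [[0, 0, 0.3, 0, 0.3], [0, 0, 0.7, 0, 0.3], [0, 0, 1, 0, 0.3], [0, 0, 1, 0, 0.3]]}}

```text
t: 17.18
tool_pos: [0.5703, 0.3418, 0.1123]
orientation: [0.215, 0.977, 0.003, 0.002]
ft_force: [0.5, 0.7, 1.1]
gripper_width: 0.0616
gripper_force: 0.0
```

>>> {"op": "drive_tool", "data": {"plan": [[-0.4, 0.05, 0.1, 0, 0.2], [-0.8, 0.1, 0.1, 0, 0.2], [-0.8, 0.1, 0.1, 0, 0.2]]}}

```text
t: 17.43
tool_pos: [0.4982, 0.3496, 0.1152]
orientation: [0.212, 0.977, 0.0, -0.001]
ft_force: [-0.1, 1.0, 0.9]
gripper_width: 0.0702
gripper_force: 0.0
```

>>> {"op": "drive_tool", "data": {"plan": [[-0.4, 0.05, 0, 0, 0.2], [-0.8, 0.1, 0, 0, 0.2], [-0.8, 0.1, 0, 0, 0.2]]}}

```text
t: 17.68
tool_pos: [0.4341, 0.357, 0.1148]
orientation: [0.212, 0.977, -0.0, -0.001]
ft_force: [-1.1, 0.4, 1.3]
gripper_width: 0.0702
gripper_force: 0.0
```

>>> {"op": "drive_tool", "data": {"plan": [[-0.4, 0.06, 0, 0, 0.15], [-0.68, 0.12, 0, 0, 0.15], [-0.68, 0.12, 0, 0, 0.15], [-0.68, 0.12, 0, 0, 0.15]]}}

```text
t: 18.02
tool_pos: [0.3853, 0.3654, 0.1148]
orientation: [0.214, 0.977, -0.0, 0.0]
ft_force: [0.7, -0.5, -0.3]
gripper_width: 0.0748
gripper_force: 0.0
```

```bash
python3 -c "
from h import *
o=status.observe(); print(np.round(o['tool_pos'],4),np.round(o['orientation'],3),np.round(o['joints'],2),o['gripper_width'])"
```

```text
[0.3853 0.3654 0.1148] [ 0.214  0.977 -0.     0.   ] [-0.16  0.54 -0.91  1.89  0.52  0.96 -0.18] 0.07481272806236827
```

>>> {"op": "drive_tool", "data": {"plan": [[0.02, 0, -0.3, 0, 0.15], [0.02, 0, -0.6, 0, 0.15], [0.02, 0, -0.9, 0, 0.15], [0.02, 0, -0.9, 0, 0.15], [0.02, 0, -0.9, 0, 0.15]]}}

```text
t: 18.43
tool_pos: [0.3879, 0.3644, 0.0419]
orientation: [0.215, 0.977, -0.001, -0.001]
ft_force: [-0.8, -0.2, 0.9]
gripper_width: 0.0744
gripper_force: 0.0
```

>>> {"op": "drive_tool", "data": {"plan": [[0, 0, -0.26, 0, 0.15], [0, 0, -0.26, 0, 0.15], [0, 0, -0.26, 0, 0.15], [0, 0, -0.26, 0, 1], [0, 0, -0.26, 0, 1], [0, 0, -0.26, 0, 1], [0, 0, -0.26, 0, 1], [0, 0, -0.26, 0, 1], [0, 0, -0.26, 0, 1], [0, 0, -0.26, 0, 1]]}}

```text
t: 19.27
tool_pos: [0.3879, 0.3653, 0.0222]
orientation: [0.215, 0.977, 0.0, 0.0]
ft_force: [0.3, -1.4, 4.3]
gripper_width: 0.0416
gripper_force: 30.0
```

>>> {"op": "drive_tool", "data": {"plan": [[0, 0, 0, 0, 1], [0, 0, 0, 0, 1]]}}

```text
t: 19.43
tool_pos: [0.3879, 0.3653, 0.0223]
orientation: [0.215, 0.977, 0.0, 0.0]
ft_force: [0.5, -1.5, 5.3]
gripper_width: 0.0416
gripper_force: 30.0
```

>>> {"op": "drive_tool", "data": {"plan": [[0, 0, 0.3, 0, 1], [0, 0, 0.7, 0, 1], [0, 0, 0.7, 0, 1]]}}

```text
t: 19.68
tool_pos: [0.3886, 0.3674, 0.082]
orientation: [0.215, 0.977, 0.002, 0.001]
ft_force: [0.9, -0.2, 0.7]
gripper_width: 0.0417
gripper_force: 30.0
```

>>> {"op": "drive_tool", "data": {"plan": [[0.4, -0.05, 0, 0, 1], [0.88, -0.05, 0, 0, 1], [0.88, -0.05, 0, 0, 1]]}}

```text
t: 19.93
tool_pos: [0.4655, 0.3589, 0.0774]
orientation: [0.218, 0.976, 0.0, 0.002]
ft_force: [0.3, -1.0, -1.6]
gripper_width: 0.0417
gripper_force: 30.0
```

>>> {"op": "drive_tool", "data": {"plan": [[0.4, -0.05, 0, 0, 1], [0.87, -0.05, 0, 0, 1], [0.87, -0.05, 0, 0, 1], [0.87, -0.05, 0, 0, 1], [0.87, -0.05, 0, 0, 1]]}}

```text
t: 20.35
tool_pos: [0.5266, 0.357, 0.077]
orientation: [0.215, 0.977, -0.0, -0.001]
ft_force: [-0.7, 0.1, 0.4]
gripper_width: 0.0417
gripper_force: 30.0
```

```bash
python3 -c "
from h import *
o=status.observe(); print(np.round(o['tool_pos'],4),np.round(o['orientation'],3),np.round(o['joints'],2),o['gripper_width'])
s=snapshot('wrist');save(s,'w5')"
```

```text
[0.5266 0.357  0.077 ] [ 0.215  0.977 -0.    -0.001] [-0.13  0.73 -0.82  1.66  0.61  1.02 -0.01] 0.0417483185930097
```

View pics/w5.png

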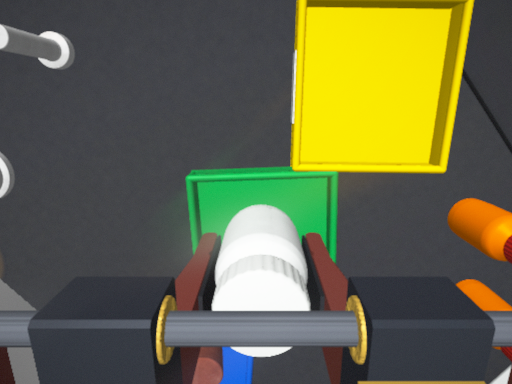

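The white bottle hangs over the green tray at about (260,260). The red-capped bottle is hidden behind the gripper. Lowering now.

>>> {"op": "drive_tool", "data": {"plan": [[0, 0, -0.25, 0, 1], [0, 0, -0.45, 0, 1], [0, 0, -0.6, 0, 1], [0, 0, -0.62, 0, 1], [0, 0, -0.62, 0, 1], [0, 0, -0.62, 0, 1]]}}

```text
t: 20.9
tool_pos: [0.5274, 0.3573, 0.0284]
orientation: [0.215, 0.977, -0.0, -0.0]
ft_force: [-0.4, 0.8, 0.2]
gripper_width: 0.0415
gripper_force: 30.0
```

>>> {"op": "drive_tool", "data": {"plan": [[0, 0, 0, 0, 0.3], [0, 0, 0, 0, 0.3], [0, 0, 0, 0, 0.3], [0, 0, 0, 0, 0.3]]}}

```text
t: 21.23
tool_pos: [0.5279, 0.3572, 0.0287]
orientation: [0.215, 0.977, 0.0, 0.0]
ft_force: [0.5, -0.7, 1.0]
gripper_width: 0.0607
gripper_force: 0.0
```

>>> {"op": "drive_tool", "data": {"plan": [[0, 0, 0.3, 0, 0.3], [0, 0, 0.7, 0, 0.3], [0, 0, 1, 0, 0.3], [0, 0, 1, 0, 0.3]]}}

```text
t: 21.57
tool_pos: [0.5294, 0.3594, 0.1137]
orientation: [0.215, 0.977, 0.003, 0.002]
ft_force: [0.4, 1.5, -0.5]
gripper_width: 0.062
gripper_force: 0.0
```

>>> {"op": "drive_tool", "data": {"plan": [[-0.4, -0.4, 0, 0, 0.3], [-0.6, -0.9, 0, 0, 0.3], [-0.6, -0.9, 0, 0, 0.3]]}}

```text
t: 21.82
tool_pos: [0.4766, 0.2786, 0.1068]
orientation: [0.216, 0.976, -0.004, -0.001]
ft_force: [-0.0, -0.7, -0.8]
gripper_width: 0.0614
gripper_force: 0.0
```

>>> {"op": "drive_tool", "data": {"plan": [[-0.3, -0.5, 0, 0, 0.3], [-0.6, -0.9, 0, 0, 0.3], [-0.6, -0.9, 0, 0, 0.3], [-0.6, -0.9, 0, 0, 0.3]]}}

```text
t: 22.15
tool_pos: [0.4308, 0.2102, 0.108]
orientation: [0.216, 0.976, -0.001, 0.0]
ft_force: [0.6, 0.5, 0.7]
gripper_width: 0.0617
gripper_force: 0.0
```

```bash
python3 -c "
from h import *
o=status.observe(); print(np.round(o['tool_pos'],4),np.round(o['orientation'],3),np.round(o['joints'],2),o['gripper_width'])
s=snapshot('wrist');save(s,'w6');P=cloud(s)
for n,xy,a,b,rd in [('die',(.419,.189),.02,.04,.03),('plg',(.373,.281),.04,.07,.03),('stop',(.62,.266),.026,.04,.03),('white',(.527,.357),.065,.1,.025),('red',(.5685,.34),.066,.1,.02)]:
  try: print(n,*circ(P,xy,a,b,rd))
  except Exception: print(n,'none')"
```

```text
[0.4308 0.2102 0.108 ] [ 0.216  0.976 -0.001  0.   ] [ 0.19  0.48 -0.94  2.02  0.5   0.89  0.11] 0.06165851348424032
die 1295 [0.4179 0.1888] 0.0162 [0.417  0.1898] 0.0303
plg 397 [0.3726 0.2804] 0.0062 [0.3722 0.2801] 0.0543
stop none
white 471 [0.5218 0.3452] 0.0145 [0.5187 0.3412] 0.079
red noneh.py:18: RuntimeWarning: Mean of empty slice.
  q=P[m]; c,R=cv2.minEnclosingCircle(q[:,:2].astype(np.float32)); return len(q),np.round(c,4),round(R,4),np.round(q[:,:2].mean(0),4),round(float(np.percentile(q[:,2],95)),4)
  ret = um.true_divide(
```

View pics/w6.png

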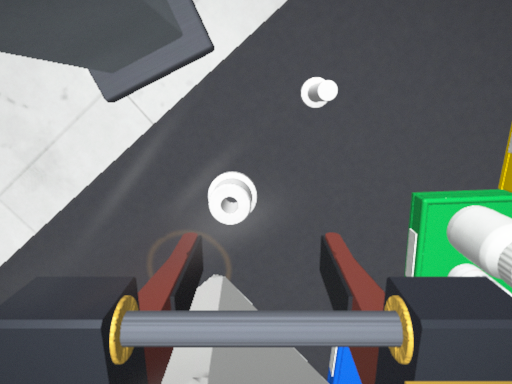

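>>> {"op": "drive_tool", "data": {"plan": [[-0.16, -0.26, -0.1, 0, 0.3], [-0.16, -0.26, -0.5, 0, 0.3], [-0.16, -0.26, -0.8, 0, 0.3], [-0.16, -0.26, -0.8, 0, 0.3], [-0.16, -0.26, -0.8, 0, 0.3], [-0.16, -0.26, -0.8, 0, 0.3]]}}

```text
t: 22.7
tool_pos: [0.4195, 0.1942, 0.0452]
orientation: [0.214, 0.977, 0.001, 0.0]
ft_force: [1.1, -0.6, 0.6]
gripper_width: 0.0614
gripper_force: 0.0
```

```bash
python3 -c "
from h import *
o=status.observe(); print(np.round(o['tool_pos'],4),np.round(o['joints'],2),o['gripper_width'])"
```

```text
[0.4195 0.1942 0.0452] [ 0.15  0.54 -0.86  2.11  0.61  0.76  0.04] 0.06139095806591344
```

>>> {"op": "drive_tool", "data": {"plan": [[-0.02, -0.065, -0.1, 0, 0.3], [-0.02, -0.065, -0.3, 0, 0.3], [-0.02, -0.065, -0.39, 0, 0.3], [-0.02, -0.065, -0.39, 0, 0.3], [-0.02, -0.065, -0.39, 0, 0.3]]}}

```text
t: 23.12
tool_pos: [0.4172, 0.1873, 0.0133]
orientation: [0.215, 0.977, 0.0, -0.0]
ft_force: [0.1, 0.5, 0.4]
gripper_width: 0.0613
gripper_force: 0.0
```

>>> {"op": "drive_tool", "data": {"plan": [[0, 0, 0, 0, 1], [0, 0, 0, 0, 1], [0, 0, 0, 0, 1], [0, 0, 0, 0, 1], [0, 0, 0, 0, 1], [0, 0, 0, 0, 1], [0, 0, 0, 0, 1], [0, 0, 0, 0, 1]]}}

```text
t: 23.78
tool_pos: [0.4176, 0.1874, 0.0134]
orientation: [0.215, 0.977, 0.0, 0.0]
ft_force: [-0.6, 0.2, 5.3]
gripper_width: 0.031
gripper_force: 30.0
```

>>> {"op": "drive_tool", "data": {"plan": [[0, 0, 0.4, 0, 1], [0, 0, 0.8, 0, 1], [0, 0, 1, 0, 1]]}}

```text
t: 24.03
tool_pos: [0.4172, 0.1876, 0.0951]
orientation: [0.215, 0.977, 0.0, 0.0]
ft_force: [0.9, 1.3, -0.2]
gripper_width: 0.031
gripper_force: 30.0
```

>>> {"op": "drive_tool", "data": {"plan": [[0.1, 0.4, 0.4, 0, 1], [0.2, 0.8, 0.45, 0, 1], [0.2, 0.8, 0.45, 0, 1]]}}

```text
t: 24.28
tool_pos: [0.4348, 0.258, 0.1321]
orientation: [0.213, 0.977, 0.004, 0.002]
ft_force: [0.8, 0.4, -1.4]
gripper_width: 0.0313
gripper_force: 30.0
```

>>> {"op": "drive_tool", "data": {"plan": [[0.1, 0.4, 0, 0, 1], [0.2, 0.8, 0, 0, 1], [0.2, 0.8, 0, 0, 1]]}}

```text
t: 24.53
tool_pos: [0.4489, 0.3209, 0.1292]
orientation: [0.213, 0.977, 0.002, -0.001]
ft_force: [-0.1, 0.7, -1.3]
gripper_width: 0.0309
gripper_force: 30.0
```

>>> {"op": "drive_tool", "data": {"plan": [[0.1, 0.4, 0, 0, 1], [0.3, 0.8, 0, 0, 1], [0.3, 0.8, 0, 0, 1]]}}

```text
t: 24.78
tool_pos: [0.4736, 0.3844, 0.1286]
orientation: [0.214, 0.977, 0.002, -0.001]
ft_force: [-0.7, 0.9, -1.3]
gripper_width: 0.0309
gripper_force: 30.0
```

>>> {"op": "drive_tool", "data": {"plan": [[0.2, 0.4, 0, 0, 1], [0.33, 0.82, 0, 0, 1], [0.33, 0.82, 0, 0, 1], [0.33, 0.82, 0, 0, 1], [0.33, 0.82, 0, 0, 1]]}}

```text
t: 25.2
tool_pos: [0.4989, 0.4439, 0.1279]
orientation: [0.215, 0.977, -0.001, -0.001]
ft_force: [-0.7, 0.2, -2.5]
gripper_width: 0.031
gripper_force: 30.0
```

```bash
python3 -c "
from h import *
o=status.observe(); print(np.round(o['tool_pos'],4),np.round(o['orientation'],3),np.round(o['joints'],2),o['gripper_width'])
s=snapshot('wrist');save(s,'w7');P=cloud(s);hsv=cv2.cvtColor(s['image'],cv2.COLOR_RGB2HSV)
for n,lo,hi in [('yellow',22,32)]:
    m=(hsv[...,0]>=lo)&(hsv[...,0]<=hi)&(hsv[...,1]>120)&(hsv[...,2]>70)&(abs(P[...,2]-.019)<.005)
    q=P[m][:,:2].astype(np.float32)
    c,wh,a=cv2.minAreaRect(q); print(n,len(q),np.round(c,4),np.round(wh,3),round(a,1))
"
```

```text
[0.4989 0.4439 0.1279] [ 0.215  0.977 -0.001 -0.001] [-0.27  0.73 -0.85  1.54  0.58  1.15 -0.09] 0.03098164620409699
yellow 2811 [0.4793 0.4564] [0.101 0.104] 64.5
```

View pics/w7.png

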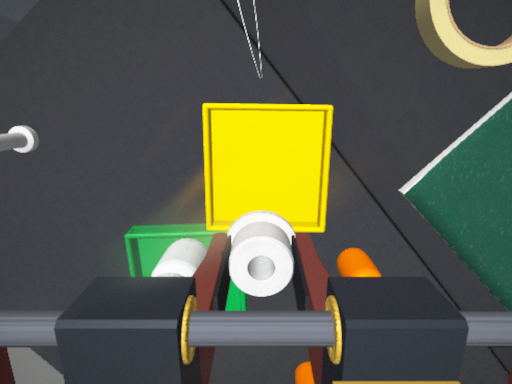

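The die hangs over the yellow tray's near edge in the picture at (262,260), that is the far side seen from the robot. The yellow tray centre is confirmed at 0.479/0.456.

>>> {"op": "drive_tool", "data": {"plan": [[-0.01, 0.04, -0.3, 0, 1], [-0.01, 0.04, -0.6, 0, 1], [-0.01, 0.04, -0.8, 0, 1], [-0.01, 0.04, -0.8, 0, 1], [-0.01, 0.04, -0.8, 0, 1]]}}

```text
t: 25.67
tool_pos: [0.4987, 0.4466, 0.0645]
orientation: [0.215, 0.977, -0.001, -0.0]
ft_force: [0.5, 0.4, -1.4]
gripper_width: 0.031
gripper_force: 30.0
```

>>> {"op": "drive_tool", "data": {"plan": [[0, 0, -0.2, 0, 1], [0, 0, -0.4, 0, 1], [0, 0, -0.5, 0, 1], [0, 0, -0.52, 0, 1], [0, 0, -0.52, 0, 1], [0, 0, -0.52, 0, 1]]}}

```text
t: 26.17
tool_pos: [0.4988, 0.4482, 0.0236]
orientation: [0.215, 0.977, 0.0, -0.0]
ft_force: [0.2, 0.6, -1.1]
gripper_width: 0.0311
gripper_force: 30.0
```

Down about 5 mm more, then release and retreat towards the plunger.

>>> {"op": "drive_tool", "data": {"plan": [[0, 0, -0.06, 0, 1], [0, 0, -0.06, 0, 1], [0, 0, -0.06, 0, 1], [0, 0, -0.06, 0, 0.45], [0, 0, -0.06, 0, 0.45], [0, 0, -0.06, 0, 0.45], [0, 0, -0.06, 0, 0.45], [0, 0, -0.06, 0, 0.45]]}}

```text
t: 26.83
tool_pos: [0.4989, 0.448, 0.0189]
orientation: [0.215, 0.977, 0.0, 0.0]
ft_force: [0.3, 0.1, -0.0]
gripper_width: 0.0482
gripper_force: 0.0
```

>>> {"op": "drive_tool", "data": {"plan": [[0, 0, 0.2, 0, 0.45], [0, 0, 0.6, 0, 0.45], [0, 0, 1, 0, 0.45], [0, 0, 1, 0, 0.45]]}}

```text
t: 27.17
tool_pos: [0.5004, 0.4512, 0.1065]
orientation: [0.215, 0.977, 0.004, 0.002]
ft_force: [-0.3, 1.3, -0.0]
gripper_width: 0.0486
gripper_force: 0.0
```

>>> {"op": "drive_tool", "data": {"plan": [[-0.2, -0.4, 0, 0, 0.3], [-0.6, -0.85, 0, 0, 0.3], [-0.6, -0.85, 0, 0, 0.3]]}}

```text
t: 27.42
tool_pos: [0.4466, 0.3746, 0.0983]
orientation: [0.214, 0.977, -0.003, -0.0]
ft_force: [-0.8, -0.9, -0.2]
gripper_width: 0.0609
gripper_force: 0.0
```

>>> {"op": "drive_tool", "data": {"plan": [[-0.4, -0.4, 0, 0, 0.3], [-0.8, -0.85, 0, 0, 0.3], [-0.8, -0.85, 0, 0, 0.3], [-0.8, -0.85, 0, 0, 0.3], [-0.8, -0.85, 0, 0, 0.3]]}}

```text
t: 27.83
tool_pos: [0.3879, 0.3122, 0.0999]
orientation: [0.215, 0.977, 0.001, 0.001]
ft_force: [-0.3, 0.3, 0.8]
gripper_width: 0.0618
gripper_force: 0.0
```

```bash
python3 -c "
from h import *
o=status.observe(); print(np.round(o['tool_pos'],4),np.round(o['orientation'],3),np.round(o['joints'],2),o['gripper_width'])
s=snapshot('wrist');P=cloud(s)
for n,xy,a,b,rd in [('plg',(.373,.281),.04,.07,.02),('die',(.499,.448),.03,.045,.03)]:
  try: print(n,*circ(P,xy,a,b,rd))
  except Exception: print(n,'none')" 2>/dev/null
```

```text
[0.3879 0.3122 0.0999] [0.215 0.977 0.001 0.001] [-0.05  0.52 -0.93  1.99  0.53  0.9  -0.13] 0.06175914161415644
plg 373 [0.3723 0.2811] 0.0064 [0.3712 0.2821] 0.0541
die 990 [0.4978 0.4464] 0.0164 [0.4947 0.4476] 0.0343
```

>>> {"op": "drive_tool", "data": {"plan": [[-0.19, -0.39, 0, 0, 0.3], [-0.19, -0.39, -0.1, 0, 0.3], [-0.19, -0.39, -0.4, 0, 0.3], [-0.19, -0.39, -0.5, 0, 0.3], [-0.19, -0.39, -0.5, 0, 0.3]]}}

```text
t: 28.3
tool_pos: [0.3713, 0.281, 0.0572]
orientation: [0.215, 0.977, -0.001, -0.001]
ft_force: [0.2, -0.2, -0.7]
gripper_width: 0.0613
gripper_force: 0.0
```

>>> {"op": "drive_tool", "data": {"plan": [[0, 0, 0, 0, 0.3], [0, 0, 0, 0, 0.3]]}}

```text
t: 28.47
tool_pos: [0.3719, 0.2819, 0.0592]
orientation: [0.215, 0.977, 0.001, -0.0]
ft_force: [-0.7, -1.2, 1.0]
gripper_width: 0.0614
gripper_force: 0.0
```

>>> {"op": "drive_tool", "data": {"plan": [[0, -0.01, -0.2, 0, 0.3], [0, -0.01, -0.4, 0, 0.3], [0, -0.01, -0.52, 0, 0.3], [0, -0.01, -0.52, 0, 0.3], [0, -0.01, -0.52, 0, 1], [0, -0.01, -0.52, 0, 1], [0, -0.01, -0.52, 0, 1], [0, -0.01, -0.52, 0, 1], [0, -0.01, -0.52, 0, 1], [0, -0.01, -0.52, 0, 1]]}}

```text
t: 29.3
tool_pos: [0.3719, 0.28, 0.0174]
orientation: [0.215, 0.977, 0.0, 0.0]
ft_force: [0.4, 0.2, 0.3]
gripper_width: 0.0252
gripper_force: 0.3
```

>>> {"op": "drive_tool", "data": {"plan": [[0, 0, 0, 0, 1], [0, 0, 0, 0, 1], [0, 0, 0, 0, 1]]}}

```text
t: 29.55
tool_pos: [0.3719, 0.28, 0.0173]
orientation: [0.215, 0.977, 0.0, 0.0]
ft_force: [-1.3, -0.3, 4.6]
gripper_width: 0.0214
gripper_force: 30.0
```

>>> {"op": "drive_tool", "data": {"plan": [[0, 0, 0.3, 0, 1], [0, 0, 0.7, 0, 1], [0, 0, 1, 0, 1]]}}

```text
t: 29.8
tool_pos: [0.3709, 0.28, 0.0982]
orientation: [0.215, 0.977, -0.0, -0.001]
ft_force: [1.3, 0.4, -1.0]
gripper_width: 0.0215
gripper_force: 30.0
```

>>> {"op": "drive_tool", "data": {"plan": [[0.2, 0.4, 0, 0, 1], [0.36, 0.8, 0, 0, 1], [0.36, 0.8, 0, 0, 1]]}}

```text
t: 30.05
tool_pos: [0.4025, 0.3493, 0.0983]
orientation: [0.215, 0.977, 0.003, 0.0]
ft_force: [-0.6, -0.1, -1.3]
gripper_width: 0.0213
gripper_force: 30.0
```

>>> {"op": "drive_tool", "data": {"plan": [[0.2, 0.4, 0, 0, 1], [0.36, 0.8, 0, 0, 1], [0.36, 0.8, 0, 0, 1]]}}

```text
t: 30.3
tool_pos: [0.43, 0.4134, 0.0971]
orientation: [0.214, 0.977, 0.002, -0.001]
ft_force: [-0.3, 0.4, -0.1]
gripper_width: 0.0217
gripper_force: 30.0
```

>>> {"op": "drive_tool", "data": {"plan": [[0.2, 0.4, 0, 0, 1], [0.36, 0.72, 0, 0, 1], [0.36, 0.72, 0, 0, 1], [0.36, 0.72, 0, 0, 1], [0.36, 0.72, 0, 0, 1]]}}

```text
t: 30.72
tool_pos: [0.4572, 0.4647, 0.0963]
orientation: [0.215, 0.977, -0.001, -0.0]
ft_force: [-0.3, -0.2, -0.8]
gripper_width: 0.0219
gripper_force: 30.0
```

```bash
python3 -c "
from h import *
o=status.observe(); print(np.round(o['tool_pos'],4),np.round(o['orientation'],3),np.round(o['joints'],2),o['gripper_width'])
s=snapshot('wrist');save(s,'w8')"
```

```text
[0.4572 0.4647 0.0963] [ 0.215  0.977 -0.001 -0.   ] [-0.32  0.74 -0.84  1.61  0.6   1.08 -0.19] 0.021928205440910724
```

View pics/w8.png

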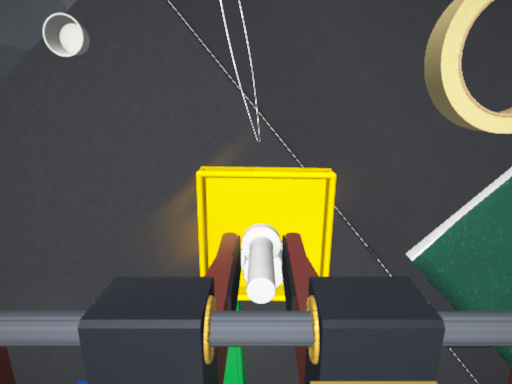

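The plunger hangs upright over the yellow tray at about (262,260). The forceps at (245,80) and crucible at (68,38) are undisturbed. Lowering.

>>> {"op": "drive_tool", "data": {"plan": [[0, 0, -0.3, 0, 1], [0, 0, -0.6, 0, 1], [0, 0, -0.8, 0, 1], [0, 0, -0.88, 0, 1], [0, 0, -0.88, 0, 1], [0, 0, -0.88, 0, 1], [0, 0, -0.88, 0, 1]]}}

```text
t: 31.35
tool_pos: [0.4584, 0.4661, 0.0279]
orientation: [0.215, 0.977, 0.001, 0.0]
ft_force: [-0.2, 0.6, 0.4]
gripper_width: 0.0215
gripper_force: 30.0
```

>>> {"op": "drive_tool", "data": {"plan": [[0, 0, -0.07, 0, 1], [0, 0, -0.07, 0, 1], [0, 0, -0.07, 0, 1], [0, 0, -0.07, 0, 0.55], [0, 0, -0.07, 0, 0.55], [0, 0, -0.07, 0, 0.55], [0, 0, -0.07, 0, 0.55], [0, 0, -0.07, 0, 0.55]]}}

```text
t: 32.02
tool_pos: [0.458, 0.4655, 0.0211]
orientation: [0.215, 0.977, -0.0, -0.0]
ft_force: [0.9, -0.2, 0.8]
gripper_width: 0.0394
gripper_force: 0.0
```

>>> {"op": "drive_tool", "data": {"plan": [[0, 0, 0.2, 0, 0.5], [0, 0, 0.6, 0, 0.5], [0, 0, 1, 0, 0.5], [0, 0, 1, 0, 0.5]]}}

```text
t: 32.35
tool_pos: [0.4593, 0.4689, 0.1086]
orientation: [0.215, 0.977, 0.004, 0.002]
ft_force: [0.6, 1.0, 0.5]
gripper_width: 0.0441
gripper_force: 0.0
```

>>> {"op": "drive_tool", "data": {"plan": [[0, 0, 0.5, 0, 0.5], [0, 0, 1, 0, 0.5], [0, 0, 1, 0, 0.5], [0, 0, 1, 0, 0.5]]}}

```text
t: 32.68
tool_pos: [0.4586, 0.467, 0.1849]
orientation: [0.215, 0.977, 0.002, 0.002]
ft_force: [0.1, 0.6, -0.5]
gripper_width: 0.0436
gripper_force: 0.0
```

>>> {"op": "drive_tool", "data": {"plan": [[0.4, -0.4, 0, 0, 0.5], [0.7, -0.7, 0, 0, 0.5], [0.7, -0.7, 0, 0, 0.5]]}}

```text
t: 32.93
tool_pos: [0.521, 0.4018, 0.1794]
orientation: [0.22, 0.976, -0.003, 0.002]
ft_force: [1.1, -0.9, -0.4]
gripper_width: 0.0438
gripper_force: 0.0
```

>>> {"op": "drive_tool", "data": {"plan": [[0.4, -0.4, 0, 0, 0.5], [0.9, -0.4, 0, 0, 0.5], [0.9, -0.4, 0, 0, 0.5]]}}

```text
t: 33.18
tool_pos: [0.5937, 0.3716, 0.1789]
orientation: [0.22, 0.976, -0.001, 0.001]
ft_force: [-0.1, -1.7, -0.3]
gripper_width: 0.0441
gripper_force: 0.0
```

>>> {"op": "drive_tool", "data": {"plan": [[0.4, 0, 0, 0, 0.5], [1, 0, 0, 0, 0.5], [1, 0, 0, 0, 0.5], [1, 0, 0, 0, 0.5], [1, 0, 0, 0, 0.5]]}}

```text
t: 33.6
tool_pos: [0.6651, 0.3777, 0.1796]
orientation: [0.215, 0.977, -0.0, -0.001]
ft_force: [-0.8, -0.6, 0.1]
gripper_width: 0.0437
gripper_force: 0.0
```

```bash
python3 -c "
from h import *
o=status.observe(); print(np.round(o['tool_pos'],4),np.round(o['orientation'],3),np.round(o['joints'],2),o['gripper_width'])
s=snapshot('wrist');save(s,'w9');P=cloud(s)
for n,xy,a,b,rd in [('plg',(.459,.466),.045,.08,.02),('die',(.498,.4465),.027,.045,.025),('white',(.527,.357),.07,.1,.03),('red',(.5685,.34),.066,.1,.02),('stop',(.62,.266),.025,.045,.03)]:
  try: print(n,*circ(P,xy,a,b,rd))
  except Exception: print(n,'none')" 2>/dev/null
```

```text
[0.6651 0.3777 0.1796] [ 0.215  0.977 -0.    -0.001] [-0.16  0.83 -0.82  1.19  0.58  1.36  0.2 ] 0.04374623742771222
plg none
die none
white 2434 [0.5264 0.3565] 0.0189 [0.5271 0.3576] 0.0824
red 703 [0.5686 0.3383] 0.0111 [0.569  0.3394] 0.0762
stop 756 [0.6167 0.2663] 0.0151 [0.6169 0.2671] 0.0313
```

View pics/w9.png

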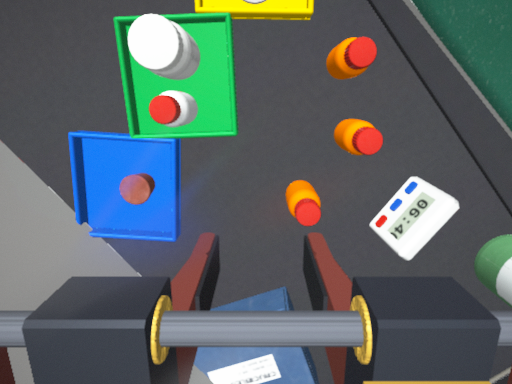

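Both bottles stand in green at about (165,47) and (170,108), and the stopper stands in blue at (137,188). Heights match standing upright. Plunger and die remain to be checked in the top and scene views.

```bash
python3 -c "
from h import *
for c in ('top','scene'):
  s=snapshot(c);P=cloud(s);save(s,c+'9')
  for n,xy,a,b,rd in [('plg',(.459,.466),.045,.08,.02),('die',(.498,.4465),.027,.045,.025),('cruc',(.295,.396),.006,.03,.03)]:
    try: print(c,n,*circ(P,xy,a,b,rd))
    except Exception: print(n,'none')
a=cv2.imread('pics/top9.png')[150:300,130:260]; b=cv2.imread('pics/scene9.png')[120:270,100:290]
cv2.imwrite('pics/z9.png',cv2.resize(np.hstack([a,b]),None,fx=2.4,fy=2.4))" 2>/dev/null
```

```text
top plg 36 [0.4579 0.4641] 0.0057 [0.4583 0.464 ] 0.0606
top die 154 [0.4989 0.4471] 0.0159 [0.4985 0.4466] 0.0375
top cruc 47 [0.295  0.3948] 0.0132 [0.2933 0.3969] 0.0173
plg none
die none
cruc none
```

View pics/z9.png

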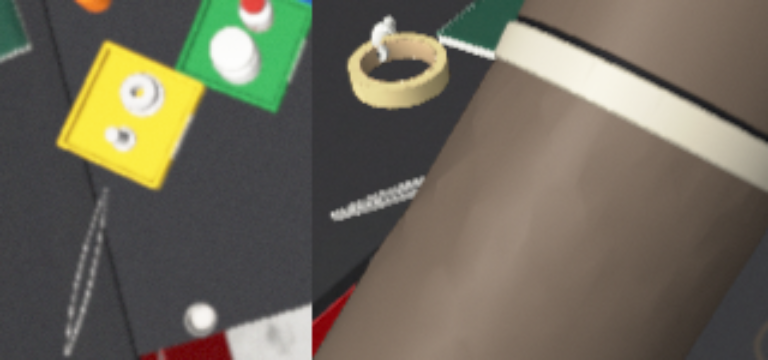

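The die (140,93) and plunger (122,137) both stand upright in the yellow tray. The crucible and forceps have not moved, and the robot touches nothing. Handing in.

```bash
python3 -c "
from cell import r
print(r.sign_off())"
```

```text
the job is handed in; nothing more can be done
None
```

I put all five things upright in their trays — die and plunger in yellow, stopper in blue, both bottles in green — with the crucible and forceps unmoved in the last pictures, and handed the job in; no verdict came back.

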